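# Balance check of a suspect bar

### The job

One bar of this lot may be drilled and plugged, so check that it balances about its middle: lift the longest of the three bars out of the grooved tray, lay it flat on the bench and let go of it. Then take it up again across its width and balance it broad face down on the crown of the half-round balance block, square across the crest line and in the middle of its length, so that it stays level by itself when you let go. Leave the other two bars in the tray and everything else where it is.

Things in the scene. Friction and masses are not known exactly. Their poses are not given: they have to be found in the camera images.
- long_bar: Longest bar, to be tested: yellow metal, 120 x 12 x 34 mm, 0.4 kg, even density. Origin at its centre (of mass); x along its length, y across its thickness (normal to the broad faces), z across its width. Starts on its long edge (z up) in a tray pocket, top 18 mm proud of the tray, centre 25 mm up. On the bench it stands on edge (centre 17 mm up) until pushed over; flat, its centre is 6 mm up.
- middle_bar: A like bar, 96 mm long (same 12 mm thickness and 34 mm width), standing on its edge in another pocket; same frame, origin at its centre. Leave it there.
- short_bar: A like bar, 74 mm long (same 12 mm thickness and 34 mm width), standing on its edge in another pocket; same frame, origin at its centre. Leave it there.
- bar_tray: Wooden tray fixed to the bench, 146 (x) x 128 (y) x 24 mm high, brass label holder on its -x face. Three open pockets 122 mm long (x), 14 mm wide, 16 mm deep (floor 8 mm up), centred at x = 0, y = -42, 0, +42 mm. Any bar may stand in any pocket, centred, lengthwise along x. Origin at the centre of its underside, z up.
- balance_block: Fixed block: a half-round of 45 mm radius, axis along y, 56 mm long, on a base plate 124 (x) x 66 (y) x 6 mm. The crown, faced with black rubber that damps rocking, has a thin pale crest line along y at x = 0, 51 mm above the bench. A bar laid across it tilts about 1.5 degrees for each mm its centre is off that line and slides off when far off. Origin at the centre of the underside, z up.
- crest (a point): Point on the crest line of the balance block, at the middle of its length, 51 mm above the bench; axes as the block's: y along the crest line, x across it (the direction in which the balanced bar's length shall lie, either way round), z up.
- acid_bottle: Brown dropper bottle, 30 mm in diameter, 82 mm tall, standing upright behind the work; origin at the centre of its underside. Leave alone.
- touchstone: Black stone slab 40 x 64 x 11 mm behind the work; origin at the centre of its underside. Leave alone.
- loupe: Opened folding loupe, 28 x 60 x 19 mm, lying near the front edge in front of the counter balance; origin at the centre of its underside. Leave alone.
- tweezers: Steel tweezers 14 x 122 x 9 mm lying behind the tray; origin at the centre of their underside. Leave alone.
- tag_bundle: Bundle of card tags 31 x 61 x 10 mm lying near the front edge in front of the tray; origin at the centre of its underside. Leave alone.
There are look-alikes about, which are no part of the job. Leave any green or red look-alike of the long_bar alone.

How it is judged:
On the way, in this order (a step that is already met when the one before it is completed fails the run):
1. the long bar is lifted clear of its pocket (height (world z) of long_bar above 0.05 m), for 0.1 s.
2. the long bar lies flat on the bench, let go and at rest (angle between the y axis of long_bar and the z axis of balance_block, either way round below 0.1 rad and height (world z) of long_bar below 0.01 m and contact force between the fingers and long_bar below 0.1 N and linear speed of long_bar below 0.03 m/s), for 0.3 s.
At the end, for the whole second after the job is handed in: The long bar rests by itself on the crown of the block, broad face down, level within 7 degrees, square across the crest line within 11 degrees, centred within 12 mm along that line, not rocking; the other bars are still in their pockets (moved under 15 mm) (angle between the y axis of long_bar and the z axis of balance_block, either way round below 0.12 rad and angle between the x axis of long_bar and the x axis of balance_block, either way round below 0.2 rad and y of long_bar in the frame of crest between -0.012 and 0.012 m and z of long_bar in the frame of crest between 0.003 and 0.009 m and contact force between long_bar and balance_block above 1 N and linear speed of long_bar below 0.03 m/s and angular speed of long_bar below 0.3 rad/s and distance of each of middle_bar, short_bar from where it was at the start of the episode below 0.015 m); the robot touches nothing.
It fails at once if another bar is pulled from its pocket or shoved along it (more than 15 mm) (distance of any of middle_bar, short_bar from where it was at the start of the episode above 0.015 m).
It fails at once if the bottle, touchstone, loupe, tweezers or tags are pushed away (more than 20 mm) (distance of any of acid_bottle, touchstone, loupe, tweezers, tag_bundle from where it was at the start of the episode above 0.02 m).
It also fails if it takes over 61 s, if anything falls off the work surface, if the arm or the gripper's body presses on something with over 40 N, if the wrist force passes 120 N, or if a joint passes its speed limit or range.

### The arm

A 6-joint arm with a two-finger parallel gripper is mounted at the origin on a cart in front of the work surface, level with it; the furniture and walls round the work are solid. World frame = base frame: x ahead of the robot, y to its left, z up, the work surface at z = 0. Lengths are in m, angles in rad, forces in N, time in s.
With the tool pointing down it reaches from about 0.275 to 0.825 m from the base axis. Payload 4.9 kg.
Tool frame: the origin (TCP) lies midway between the tips of the shut fingers; the grasp point (between the pads) lies 19 mm behind it (bot.grip_depth is the distance from the TCP to the grasp point, in m); y points along the fingers, x is the direction in which the jaws open and shut, and the axes are right-handed (so a half turn about y gives the same grasp; the last joint's range is limited). The gripper opens to 85 mm and grips with 20 to 120 N. Pads are 22 mm wide; open, the fingers measure 114 mm over their backs; the gripper's body (76 mm by 85 mm) begins 54 mm behind the grasp point. The pads swing forward as they close: fully open they stand 13 mm farther back than shut.
Start: joints at [1.204, 0.326, -0.193, 1.052, 0, 1.437], TCP at [0.127, 0.535, 0.231] pointing down, gripper open.
Joint ranges: [-2.65, 2.65], [-0.97, 1.79], [-1.3, 1.35], [-1.93, 2.1], [-1.47, 1.37], [-3.14, 3.14]. Speed limits (rad/s): [2.57, 2.57, 3.14, 3.14, 3.14, 3.14].

### API

Orientations are given as a unit quaternion [w, x, y, z].
In Python, from cell import bot gives the robot as it stands. Calls block until the motion is done:
- bot.move_pose(position, orientation): joint-space move of the TCP to a pose.
- bot.move_linear(position, speed=0.15, rotation=None, until_force=None): straight line of the TCP; rotation=None keeps the orientation; speed is the mean speed in m/s. With until_force (N) it stops when the force on the tool has changed by that much, and returns True; else False.
- bot.goto_joints(angles): joint-space move.
- bot.set_gripper(opening, grasp_force=None): opening from 0.0 (shut) to 1.0 (fully open); grasp_force is the grip in N (None keeps the last); returns when the fingers have stopped.
- bot.wait(seconds).
- bot.solve_ik(position, orientation): joint angles nearest the present ones, or None.
- bot.camera(name): name is "side" or "top"; returns the picture (384x512x3 uint8, red, green, blue); there is no depth.
- bot.calibration(name): a dict with "mtx" (3x3 intrinsics, pixels), "extrinsics" (4x4, takes a point from world to camera coordinates). Camera axes: x right, y down, z forward; pixel columns grow to the right and rows downward; lengths in m; the calibration is good to about 2 mm. A picture is of the moment at which its call begins. calibration takes no time and is no camera call.
A pose or a line that the arm cannot do raises bot.PlanningError and nothing moves.
- bot.close_job(): hands the job in, once; it reports no verdict.
Trained networks look in the newest picture that a camera, given by its name, has taken for a name from the list of things; names that differ only in an ending like _2 or _b are one class to them, and where a whole thing is asked for, a point or a joint stands for the part that bears it (a point fixed in the world has none). Each returns a list of dicts, best first, with "confidence" (0 to 1); they miss things now and then, are a little off and sometimes report something else, mostly with a low value. They report only what shows in the picture. A call takes as long as a camera call. They do not tell look-alikes from the thing itself.
- bot.search_frame(camera, thing): "bbox" ([left, top, width, height] in pixels, round what is visible of it).
Readings, each from a call of its own:
- bot.read_clock(): time.
- bot.read_joint_positions(): joint angles.
- bot.read_joint_vel(): joint speeds.
- bot.read_joint_efforts(): joint torques, N m.
- bot.read_position(): TCP position.
- bot.read_tool_rot(): TCP orientation.
- bot.read_ft_force(): force on the tool from outside, world axes, zero at the start.
- bot.read_moment(): the same for the moment, N m.
- bot.read_gripper_width(): opening from 0.0 (shut) to 1.0 (fully open).
Only numpy, scipy, OpenCV 4.12 (cv2) and the standard library are available. Lean on these libraries where they do the work, as an engineer would, in place of code of your own. Each camera call takes 0.05 s, during which the arm holds its last target.

## Working session

There is one attempt and no reset: what is moved stays moved. The work goes in short steps, each a Python script; the robot and the scene stay as the last script left them, time stands still between calls to the robot, and variables do not carry over. Pictures are saved under pics/ and viewed, and the job is handed in when it is done.

```bash
mkdir -p pics; ls; python3 - <<'E'
from cell import bot
import cv2,numpy as np
for c in("top","side"):
    im=bot.camera(c); cv2.imwrite(f"pics/{c}0.png",cv2.resize(im[:,:,::-1],(800,600),interpolation=cv2.INTER_CUBIC)); np.save(f"pics/{c}0.npy",im)
    k=bot.calibration(c); print(k["mtx"].tolist(),np.round(k["extrinsics"],4).tolist())
    for t in("long_bar","middle_bar","short_bar","bar_tray","balance_block","acid_bottle","touchstone","loupe","tweezers","tag_bundle"):
        print(c,t,[(np.round(d["bbox"]).astype(int).tolist(),round(d["confidence"],2)) for d in bot.search_frame(c,t)])
print(bot.read_clock(),bot.read_tool_rot(),bot.grip_depth)
E
```

```text
pics
[[438.6228220230783, 0.0, 255.29413982313176], [0.0, 438.6228220230783, 197.9717683950966], [0.0, 0.0, 1.0]] [[0.0081, -1.0, -0.0007, -0.2757], [-0.9985, -0.0081, -0.0549, 0.5552], [0.0549, 0.0011, -0.9985, 1.5341], [0.0, 0.0, 0.0, 1.0]]
top long_bar [([378, 224, 19, 32], 0.67), ([312, 223, 19, 29], 0.55), ([264, 184, 7, 31], 0.41)]
top middle_bar [([252, 189, 6, 16], 0.47)]
top short_bar [([275, 189, 7, 21], 0.57)]
top bar_tray [([248, 178, 35, 46], 0.95)]
top balance_block [([154, 184, 21, 31], 0.58)]
top acid_bottle []
top touchstone [([175, 138, 19, 17], 0.68)]
top loupe [([128, 228, 10, 19], 0.55)]
top tweezers []
top tag_bundle [([265, 241, 15, 17], 0.71), ([251, 188, 7, 30], 0.5)]
[[359.4478965661153, 0.0, 253.42960410069847], [0.0, 359.4478965661153, 200.19388085416549], [0.0, 0.0, 1.0]] [[0.9118, -0.4106, 0.0026, -0.6425], [-0.2258, -0.5066, -0.8321, 0.0396], [0.343, 0.7581, -0.5546, 1.1776], [0.0, 0.0, 0.0, 1.0]]
side long_bar [([258, 322, 34, 51], 0.77), ([208, 267, 46, 12], 0.6), ([232, 208, 32, 13], 0.51)]
side middle_bar [([228, 203, 30, 12], 0.67)]
side short_bar [([245, 218, 20, 12], 0.47)]
side bar_tray [([218, 202, 65, 40], 0.77)]
side balance_block [([194, 156, 35, 26], 0.57)]
side acid_bottle [([263, 162, 5, 22], 0.47)]
side touchstone [([260, 168, 0, 2], 0.57)]
side loupe [([233, 208, 36, 15], 0.47), ([163, 162, 18, 10], 0.45)]
side tweezers []
side tag_bundle [([190, 234, 18, 14], 0.46)]
1.1 [-0.5546663   0.55468401  0.4385514  -0.43856996] 0.0187
```

View pics/top0.png

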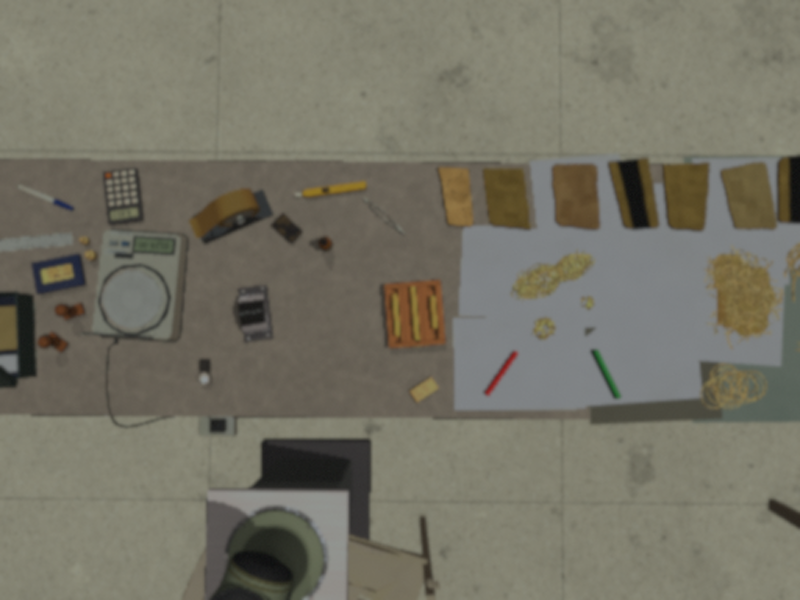

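View pics/side0.png

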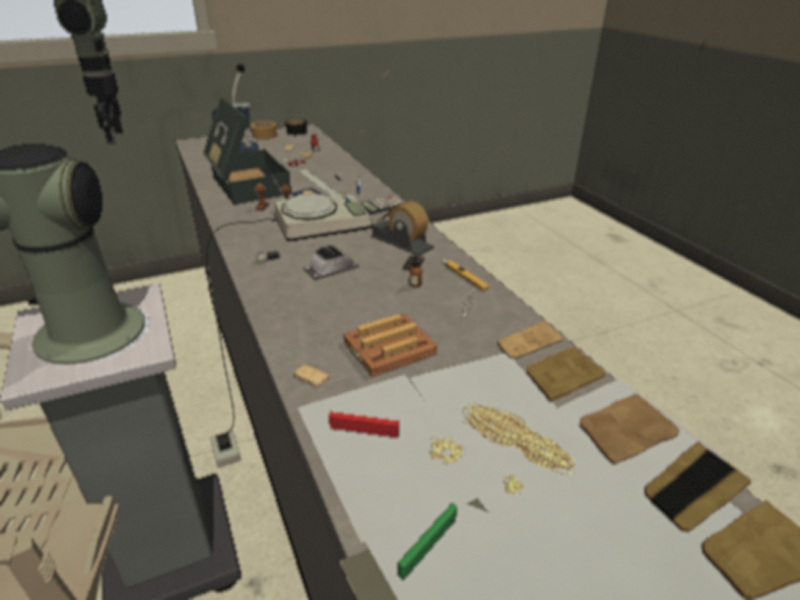

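```bash
python3 - <<'E'
import cv2,numpy as np
a=np.load("pics/top0.npy");s=np.load("pics/side0.npy")
c=[a[170:245,235:295],a[130:230,130:200],s[190:250,210:290]]
for n,i in zip("abc",c):
    f=min(800//i.shape[1],600//i.shape[0]);cv2.imwrite(f"pics/crop_{n}.png",cv2.resize(i[:,:,::-1],None,fx=f,fy=f,interpolation=cv2.INTER_NEAREST))
E
```

```text
(no output)
```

View pics/crop_a.png

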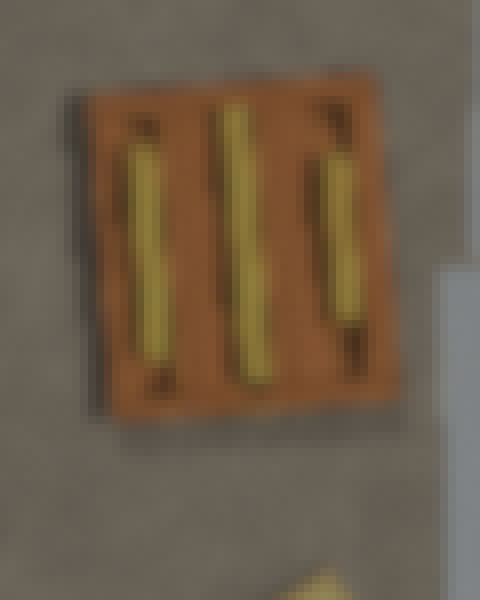

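View pics/crop_b.png

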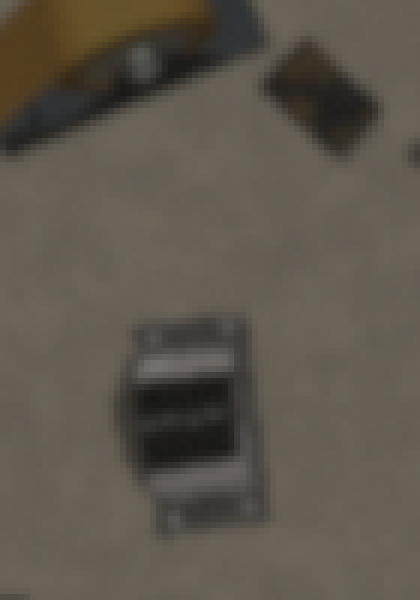

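View pics/crop_c.png

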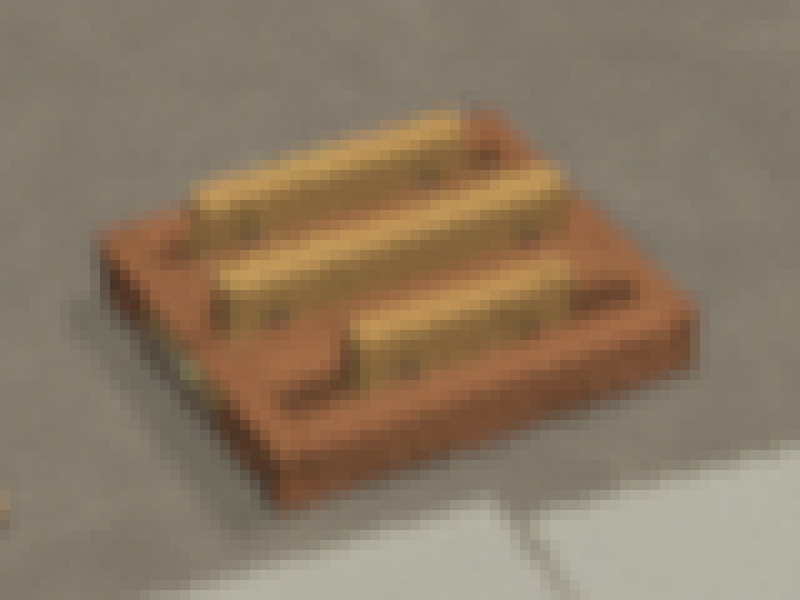

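The top view shows three yellow bars in the tray: left (255,197) middle length, centre (267,199) longest and running nearly the full pocket, and right (278,199) shortest. The centre one is the long_bar. The red and green bars on the paper at about (320,238) and (387,240) are look-alikes. The balance block is at about (163,200), with its black crown and pale crest line visible. The bench between block and tray is free.

Next I fit the tray and block poses with a region model in both cameras.

```bash
cat > fit.py <<'E'
import cv2,numpy as np
from scipy.optimize import minimize
SS=8
def proj(k,P):
    E=np.array(k["extrinsics"]);c=P@E[:3,:3].T+E[:3,3];p=c@np.array(k["mtx"]).T;return p[:,:2]/p[:,2:]
def box(x,y,z0,z1,cx=0,cy=0): return np.array([[cx+sx*x/2,cy+sy*y/2,z] for sx in(-1,1) for sy in(-1,1) for z in(z0,z1)])
def cyl(a0,a1,n=17,r=.045,L=.056,z=.006):
    a=np.linspace(a0,a1,n);return np.array([[r*np.sin(t),s*L/2,z+r*np.cos(t)] for t in a for s in(-1,1)])
def place(P,q):
    c,s=np.cos(q[2]),np.sin(q[2]);R=np.array([[c,-s,0],[s,c,0],[0,0,1]]);return P@R.T+[q[0],q[1],0]
def cost(q,im,k,parts,roi,full=False):
    r0,r1,c0,c1=roi;h,w=r1-r0,c1-c0
    lab=np.zeros((h*SS,w*SS),np.uint8)
    for i,P in enumerate(parts,1):
        uv=(proj(k,place(P,q))-[c0,r0]+.5)*SS-.5
        cv2.fillConvexPoly(lab,np.round(cv2.convexHull(uv.astype(np.float32))*16).astype(np.int32),i,shift=4)
    A=np.stack([cv2.GaussianBlur(cv2.resize((lab==i).astype(np.float32),(w,h),interpolation=cv2.INTER_AREA),(0,0),.6).ravel() for i in range(len(parts)+1)],1)
    Y=im[r0:r1,c0:c1].reshape(-1,3).astype(float)
    X=np.linalg.lstsq(A,Y,rcond=None)[0];R=Y-A@X
    d=np.abs(R);v=np.minimum(d,25)**2
    if full:return lab,(A@X).reshape(h,w,3)
    return v.mean()
def fit(q0,ims,ks,partss,rois):
    f=lambda q:sum(cost(q,i,k,p,r) for i,k,p,r in zip(ims,ks,partss,rois))
    best=None
    for dy in(-.1,0,.1):
        s=np.array([q0+np.array(d) for d in([0,0,dy],[.01,0,dy],[0,.01,dy],[0,0,dy+.08])])
        r=minimize(f,s[0],method="Nelder-Mead",options=dict(initial_simplex=s,xatol=1e-5,fatol=1e-4))
        if best is None or r.fun<best.fun:best=r
    return best
E
cat > m1.py <<'E'
from cell import bot
from fit import *
K={c:bot.calibration(c) for c in("top","side")}
I={c:np.load(f"pics/{c}0.npy") for c in K}
# tray: hull, top face, bars ( left=+y : middle ; center long ; right short), pockets
tray=[box(.146,.128,0,.024),box(.146,.128,.024,.024)]
bars=[(.122,.014,.024,.024,0,y) for y in(.042,0,-.042)]
tray+=[box(*b) for b in bars]
tray+=[box(L,.012,.024,.042,0,y) for L,y in((.096,.042),(.12,0),(.074,-.042))]
tray+=[box(L,.012,.042,.042,0,y) for L,y in((.096,.042),(.12,0),(.074,-.042))]
blk=[box(.124,.066,0,.006),box(.124,.066,.006,.006),cyl(-np.pi/2,np.pi/2)]
blk+=[cyl(-np.pi/2,-.6),cyl(.6,np.pi/2),cyl(-.6,.6)]
for n,P,q0,R in(("tray",tray,[.55,-.31,.05],dict(top=(172,232,240,291),side=(195,248,212,287))),("block",blk,[.53,.04,.1],dict(top=(178,222,146,183),side=(150,186,188,234)))):
    for cs in(("top",),("side",),("top","side")):
        r=fit(np.array(q0),[I[c] for c in cs],[K[c] for c in cs],[P]*len(cs),[R[c] for c in cs])
        print(n,cs,np.round(r.x,4),round(r.fun,1))
    for c in cs:
        r0,r1,c0,c1=R[c];m=cost(r.x,I[c],K[c],P,R[c],True)[1]
        o=np.hstack([I[c][r0:r1,c0:c1],np.clip(m,0,255).astype(np.uint8)])
        cv2.imwrite(f"pics/fit_{n}_{c}.png",cv2.resize(o[:,:,::-1],None,fx=6,fy=6,interpolation=0))
E
python3 m1.py; python3 - <<'E'
import cv2,numpy as np
a=[cv2.imread(f"pics/fit_{n}_{c}.png") for n in("tray","block") for c in("top","side")]
o=np.zeros((600,1860,3),np.uint8)
H=[cv2.resize(x,(390,290)) for x in a]
cv2.imwrite("pics/fits.png",np.vstack([np.hstack(H[:2]),np.hstack(H[2:])]))
E
```

```text
tray ('top',) [ 0.5486 -0.3057  0.0857] 57.4
tray ('side',) [ 0.5499 -0.3088  0.0851] 116.1
tray ('top', 'side') [ 0.5495 -0.3078  0.0889] 182.5
block ('top',) [0.5469 0.0588 0.1423] 44.6
block ('side',) [0.5491 0.0557 0.1912] 71.0
block ('top', 'side') [0.5476 0.0572 0.1515] 122.7
```

View pics/fits.png

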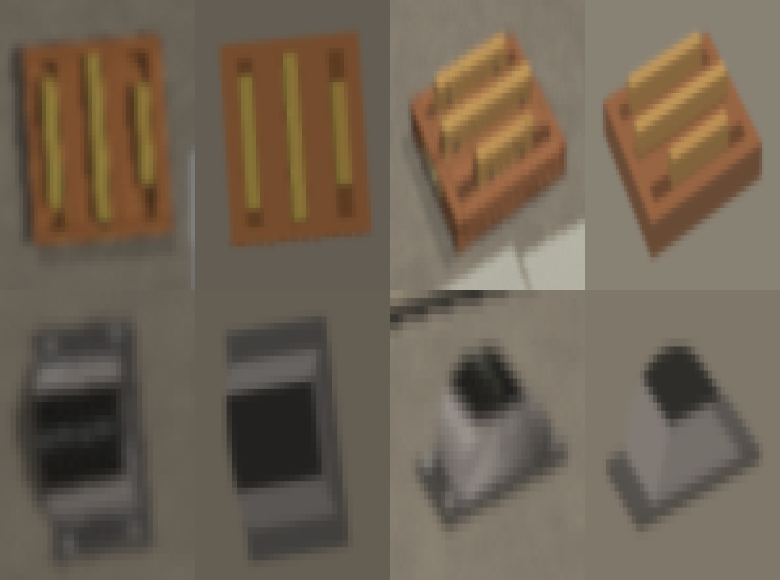

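```bash
cat > m2.py <<'E'
from cell import bot
from fit import *
K={c:bot.calibration(c) for c in("top","side")}
I={c:np.load(f"pics/{c}0.npy") for c in K}
R=dict(top=(178,222,146,183),side=(152,186,190,232))
for a in(.45,.5,.55,.6):
    blk=[box(.124,.066,0,.006),box(.124,.066,.006,.006),cyl(-np.pi/2,-a),cyl(a,np.pi/2),cyl(-np.pi/2,np.pi/2)[[*range(0,34,2)]],cyl(-np.pi/2,np.pi/2)[[*range(1,34,2)]],cyl(-a,a),cyl(-.025,.025)]
    for cs in(("top",),("side",)):
        r=fit(np.array([.547,.057,.15]),[I[c] for c in cs],[K[c] for c in cs],[blk]*len(cs),[R[c] for c in cs])
        print(a,cs,np.round(r.x,4),round(r.fun,1))
E
python3 m2.py
python3 - <<'E'
from cell import bot
from scipy.spatial.transform import Rotation as R
import numpy as np
print(R.from_quat(np.array(bot.read_tool_rot())[[1,2,3,0]]).as_matrix().round(3), bot.read_clock())
E
```

```text
0.45 ('top',) [0.5479 0.059  0.1494] 68.2
0.45 ('side',) [0.5486 0.0533 0.1517] 76.8
0.5 ('top',) [0.5476 0.0589 0.1534] 53.0
0.5 ('side',) [0.5483 0.0533 0.148 ] 69.2
0.55 ('top',) [0.5471 0.059  0.15  ] 41.0
0.55 ('side',) [0.5483 0.0534 0.1611] 62.0
0.6 ('top',) [0.5469 0.059  0.1474] 39.3
0.6 ('side',) [0.5489 0.0551 0.1586] 59.2
[[ 0.231 -0.    -0.973]
 [ 0.973 -0.     0.231]
 [-0.    -1.    -0.   ]] 1.1
```

Tray fit is (0.549, -0.307, yaw 0.087) and block fit is (0.548, 0.057, yaw 0.151). The two cameras agree to about 3–5 mm. Now I grasp the centre bar with the jaws only partly open.

```bash
cat > h.py <<'E'
from cell import bot
import numpy as np
from scipy.spatial.transform import Rotation as R
def Q(phi):
    x=np.array([np.cos(phi),np.sin(phi),0]);y=np.array([0,0,-1.]);z=np.cross(x,y)
    q=R.from_matrix(np.stack([x,y,z],1)).as_quat();return [float(v) for v in q[[3,0,1,2]]]
def snap(c,n):
    import cv2
    im=bot.camera(c);np.save(f"pics/{n}.npy",im);cv2.imwrite(f"pics/{n}.png",cv2.resize(im[:,:,::-1],(800,600),interpolation=cv2.INTER_CUBIC));return im
E
python3 - <<'E'
from h import *
bot.set_gripper(.36)
print(bot.read_gripper_width())
bot.move_pose([.549,-.307,.12],Q(.087+np.pi/2))
print(bot.read_position(),bot.read_clock())
print(bot.move_linear([.549,-.307,.06],speed=.1,until_force=8))
snap("side","s1");snap("top","t1")
print(bot.read_position(),bot.read_ft_force(),bot.read_clock())
import cv2
s=np.load("pics/s1.npy")[150:250,200:300];cv2.imwrite("pics/s1c.png",cv2.resize(s[:,:,::-1],None,fx=6,fy=6,interpolation=cv2.INTER_CUBIC))
E
```

```text
0.3602570372493901
[ 0.54941032 -0.30625559  0.12015871] 4.975
False
[ 0.54964755 -0.30743345  0.0609325 ] [ 0.03805654 -0.24110019 -0.16885572] 5.825
```

View pics/s1c.png

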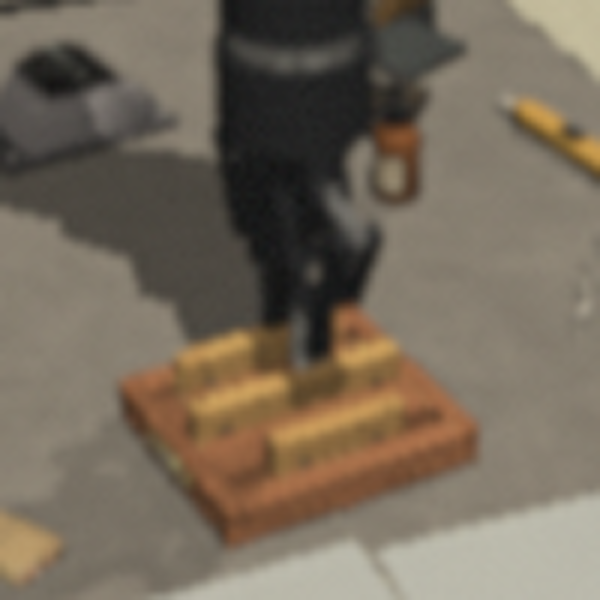

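The near finger comes down just to the short_bar side of the centre bar, about mid-length, around (310,370) in the crop. I continue down and grip.

```bash
python3 - <<'E'
from h import *
f=bot.move_linear([.549,-.307,.028],speed=.06,until_force=8)
print(f,bot.read_position(),bot.read_ft_force())
if not f:
    bot.set_gripper(0,grasp_force=50)
    print(bot.read_gripper_width(),bot.read_position(),bot.read_ft_force(),bot.read_moment())
    bot.move_linear([.549,-.307,.11],speed=.1)
    snap("side","s2");snap("top","t2")
    print(bot.read_gripper_width(),bot.read_position(),bot.read_ft_force(),bot.read_moment(),bot.read_clock())
E
```

```text
False [ 0.54894862 -0.3069692   0.02779247] [ 0.47770022 -0.36805401 -0.82731198]
0.12256772150662433 [ 0.54938477 -0.30712267  0.02858185] [-0.35428993  0.13976946  2.84843531] [0.1102436  0.00394917 0.00452773]
0.12384379359271239 [ 0.54835473 -0.30657511  0.10897397] [ 0.44516372  0.54063023 -5.03202737] [0.01349082 0.01263638 0.03119843] 7.875
```

View pics/s2.png

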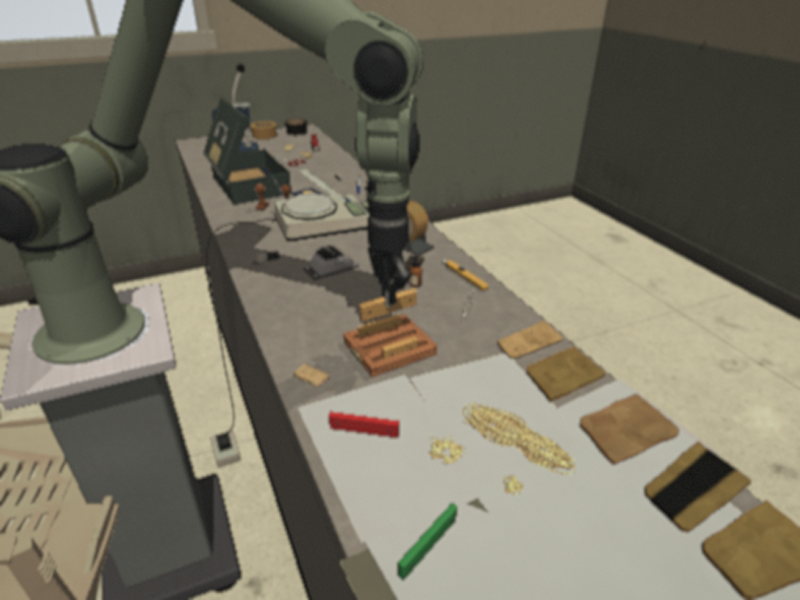

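The long_bar is held at about mid-length, level, above the tray at (388,303) in the picture; the other two bars are still in their pockets. Next I stand it on edge on the free bench and push it over.

```bash
python3 - <<'E'
from h import *
th=.151
bot.move_pose([.545,-.095,.11],Q(th+np.pi/2))
bot.move_linear([.545,-.095,.032],speed=.1)
print(bot.move_linear([.545,-.095,.016],speed=.02,until_force=3),bot.read_position(),bot.read_ft_force())
bot.set_gripper(.3)
p=bot.read_position(); 
bot.move_linear([p[0],p[1],.045],speed=.08)
bot.set_gripper(1.0)
snap("side","s3");snap("top","t3")
print(bot.read_gripper_width(),bot.read_position(),bot.read_clock())
import cv2
s=np.load("pics/s3.npy")[130:230,190:300];cv2.imwrite("pics/s3c.png",cv2.resize(s[:,:,::-1],None,fx=6,fy=6,interpolation=cv2.INTER_CUBIC))
E
```

```text
True [ 0.54497687 -0.09494108  0.02052023] [ 0.40718645 -1.14860305  4.65053665]
0.9984635816878871 [ 0.54350249 -0.09448514  0.04496082] 11.7417
```

View pics/s3c.png

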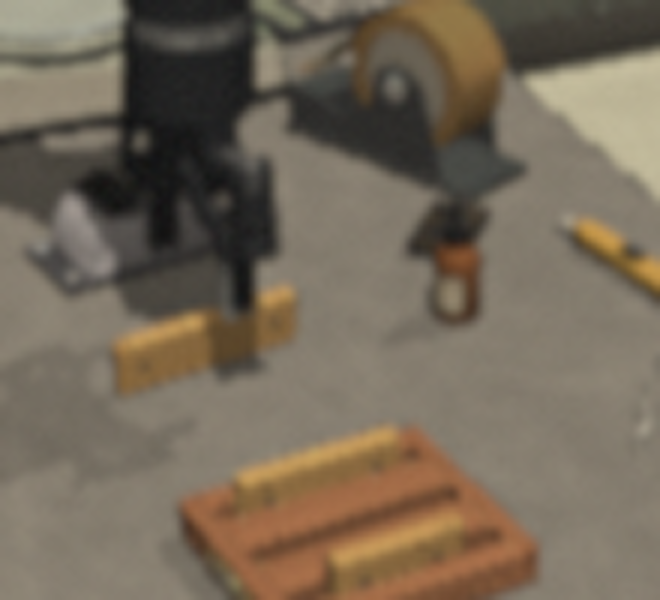

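The bar stands on edge on the bench around (205,335) in the crop, with the fingers open on both sides of it. I now push it over with the +y finger.

```bash
python3 - <<'E'
from h import *
th=.151;d=np.array([-np.sin(th),np.cos(th),0])
p=np.array(bot.read_position());p[2]=.010
print(bot.move_linear(list(p),speed=.06,until_force=6))
bot.move_linear(list(p-d*.030),speed=.1)
bot.move_linear(list(p-d*.050),speed=.04)
bot.wait(.2)
p=np.array(bot.read_position());
bot.move_linear([p[0],p[1],.09],speed=.12)
bot.move_pose([.40,-.30,.2],Q(th+np.pi/2))
bot.wait(.4)
snap("side","s4");snap("top","t4")
print(bot.read_position(),bot.read_ft_force(),bot.read_clock())
import cv2
s=np.load("pics/s4.npy")[130:230,190:300];cv2.imwrite("pics/s4c.png",cv2.resize(s[:,:,::-1],None,fx=6,fy=6,interpolation=cv2.INTER_CUBIC))
s=np.load("pics/t4.npy")[150:250,140:300];cv2.imwrite("pics/t4c.png",cv2.resize(s[:,:,::-1],None,fx=5,fy=5,interpolation=cv2.INTER_CUBIC))
E
```

```text
False
[ 0.40020216 -0.29977147  0.19986518] [ 0.06056531 -0.41355943  0.04260653] 16.05
```

View pics/s4c.png

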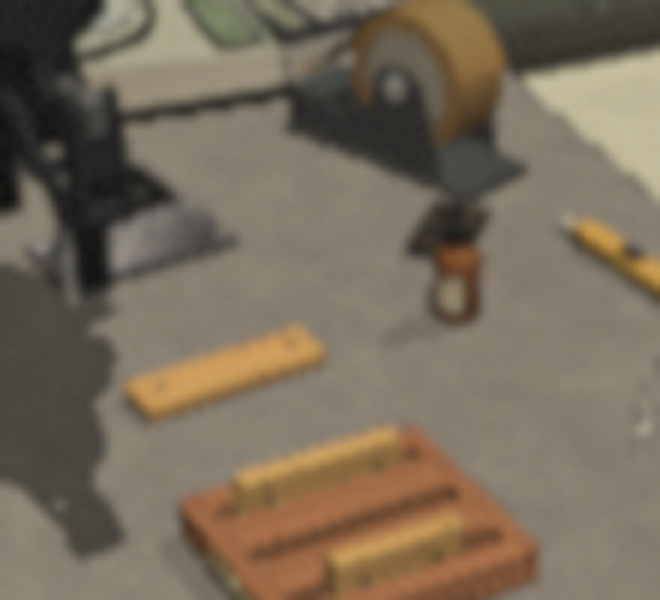

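View pics/t4c.png

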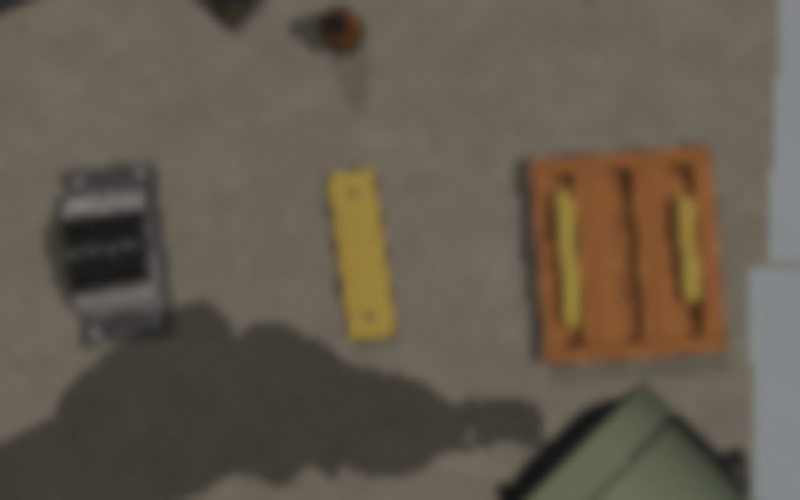

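The bar lies flat and free at (225,370) in the side crop and (361,255) in the top crop, with the other bars undisturbed. I fit its pose.

```bash
cat > m3.py <<'E'
from cell import bot
from fit import *
K={c:bot.calibration(c) for c in("top","side")}
I={c:np.load(f"pics/{c[0]}4.npy") for c in K}
P=[box(.12,.034,0,.012),box(.12,.034,.012,.012)]
R=dict(top=(178,224,198,226),side=(180,204,206,248))
for cs in(("top",),("side",)):
    r=fit(np.array([.545,-.14,.15]),[I[c] for c in cs],[K[c] for c in cs],[P],[R[c] for c in cs])
    print(cs,np.round(r.x,4),round(r.fun,1))
a=.58
blk=[box(.124,.066,0,.006),box(.124,.066,.006,.006),cyl(-np.pi/2,-a),cyl(a,np.pi/2),cyl(-np.pi/2,np.pi/2)[[*range(0,34,2)]],cyl(-np.pi/2,np.pi/2)[[*range(1,34,2)]],cyl(-a,a),cyl(-.025,.025)]
r=fit(np.array([.547,.057,.15]),[I["top"]],[K["top"]],[blk],[(178,219,148,176)]);print("blk",np.round(r.x,4),r.fun)
E
python3 m3.py
```

```text
('top',) [ 0.5478 -0.1184  0.1522] 52.1
('side',) [ 0.5495 -0.1204  0.1526] 52.9
blk [0.5467 0.0587 0.1627] 76.28050445467575
```

Both cameras give the same bar-to-block offset along the bar's length (-0.9 and -0.8 mm), so I use that relative measurement.

```bash
python3 - <<'E'
from h import *
q=Q(.152+np.pi/2)
g=[.5486,-.1194]
bot.set_gripper(.62)
bot.move_pose([*g,.08],q)
f=bot.move_linear([*g,.0025],speed=.06,until_force=6)
print(f,bot.read_position(),bot.read_ft_force())
if not f:
    bot.set_gripper(0,grasp_force=50)
    print(bot.read_gripper_width(),bot.read_position(),bot.read_ft_force())
    bot.move_linear([*g,.11],speed=.12)
    bot.wait(.3)
    m=np.mean([np.r_[bot.read_ft_force(),bot.read_moment()] for _ in range(5)],0);print(m.round(3),bot.read_gripper_width())
    bot.move_linear([.5477,.0566,.11],speed=.12,rotation=None)
    bot.move_linear([.5477,.0566,.068],speed=.08)
    bot.wait(.3)
    snap("side","s5");snap("top","t5");print(bot.read_position(),bot.read_tool_rot(),q,bot.read_clock())
import cv2
s=np.load("pics/s5.npy")[130:210,170:260];cv2.imwrite("pics/s5c.png",cv2.resize(s[:,:,::-1],None,fx=7,fy=7,interpolation=cv2.INTER_CUBIC))
s=np.load("pics/t5.npy")[160:240,130:230];cv2.imwrite("pics/t5c.png",cv2.resize(s[:,:,::-1],None,fx=7,fy=7,interpolation=cv2.INTER_CUBIC))
E
```

```text
False [ 0.548981   -0.11954616  0.00292373] [0.74526109 0.76142824 0.29937309]
0.3784629769023174 [ 0.54896047 -0.1193033   0.00317808] [-0.19828268  1.5440952   5.82969688]
[ 0.463 -0.837 -4.698 -0.047 -0.026 -0.008] 0.38202485439713735
[0.54785844 0.05662087 0.06829309] [-0.46044752  0.46071534  0.53663594 -0.53642458] [-0.4605932656816248, 0.4605932656816248, 0.5365201241414307, -0.5365201241414307] 23.2917
```

View pics/s5c.png

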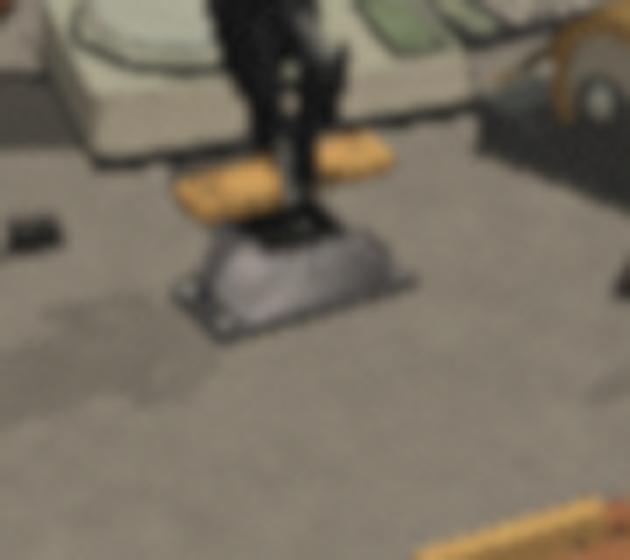

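View pics/t5c.png

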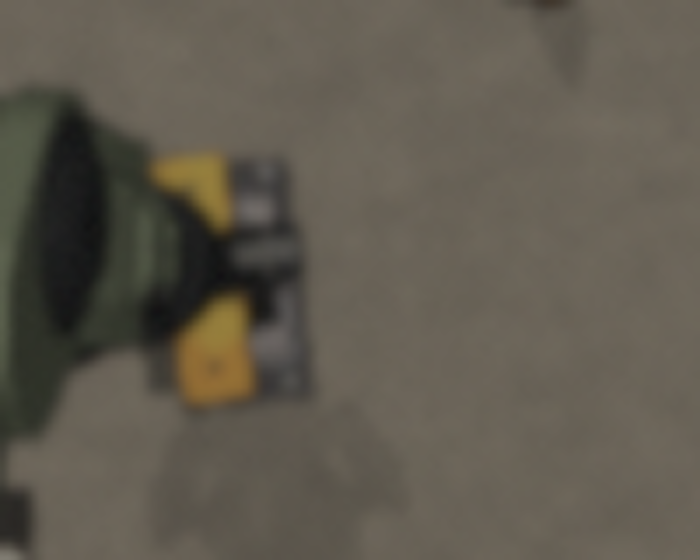

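The bar is held about level above the crown, its ends about equally overhanging (rows 155 and 400 in the top crop, where the plate spans 155–395). I lower it until contact and release.

```bash
python3 - <<'E'
from h import *
f=bot.move_linear([.5477,.0566,.0515],speed=.015,until_force=2)
print(f,bot.read_position(),bot.read_ft_force())
bot.wait(.2)
bot.set_gripper(.50)
bot.wait(1.0)
snap("side","s6");snap("top","t6");print(bot.read_gripper_width(),bot.read_position(),bot.read_ft_force(),bot.read_clock())
import cv2
s=np.load("pics/s6.npy")[130:210,170:260];cv2.imwrite("pics/s6c.png",cv2.resize(s[:,:,::-1],None,fx=7,fy=7,interpolation=cv2.INTER_CUBIC))
E
```

```text
True [0.54756209 0.05661066 0.05416875] [-0.75624314  0.03786994  4.87660397]
0.4988902881088949 [0.54583459 0.05667848 0.0526779 ] [-0.01718863 -1.00721334  0.47874402] 25.7167
```

View pics/s6c.png

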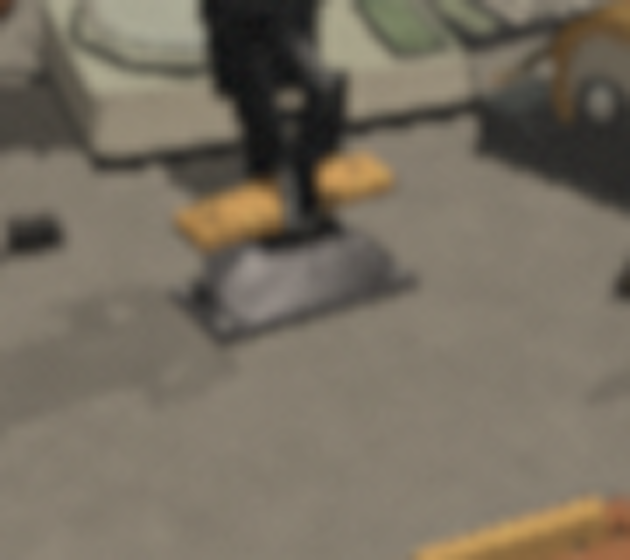

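```bash
python3 - <<'E'
from h import *
bot.set_gripper(.6)
p=bot.read_position()
bot.move_linear([p[0],p[1],.13],speed=.08)
bot.move_pose([.40,-.25,.25],Q(.152+np.pi/2))
bot.wait(.3)
snap("side","s7");snap("top","t7");print(bot.read_position(),bot.read_clock())
import cv2
a=cv2.resize(np.load("pics/s7.npy")[140:190,180:240],None,fx=6,fy=8,interpolation=cv2.INTER_CUBIC)
s=np.load("pics/s7.npy")[140:190,180:240];t=np.load("pics/t7.npy")[175:225,140:200]
o=np.hstack([s,t]);cv2.imwrite("pics/c7.png",cv2.resize(o[:,:,::-1],None,fx=6.6,fy=6.6,interpolation=cv2.INTER_CUBIC))
E
cat > m4.py <<'E'
from cell import bot
import fit as F
from fit import *
K={c:bot.calibration(c) for c in("top","side")}
I={c:np.load(f"pics/{c[0]}7.npy") for c in K}
P=[box(.12,.034,-.006,.006),box(.12,.034,.006,.006)]
R=dict(top=(176,224,146,180),side=(148,178,190,232))
def place5(Pt,q):
    if len(Pt)!=8 or Pt[:,2].min()>=0 and Pt[:,2].max()!=.0061: pass
    cp,sp=np.cos(q[3]),np.sin(q[3]);Ry=np.array([[cp,0,-sp],[0,1,0],[sp,0,cp]]) # pitch>0: +x end up
    c,s=np.cos(q[2]),np.sin(q[2]);Rz=np.array([[c,-s,0],[s,c,0],[0,0,1]])
    return Pt@(Rz@Ry).T+[q[0],q[1],.057]
blk=[box(.124,.066,0,.006),cyl(-np.pi/2,np.pi/2),cyl(-.58,.58)]
BQ=dict(top=[.5469,.059,.152],side=[.5487,.0540,.155])
orig=F.place
for c in K:
    def pl(Pt,q,c=c):
        return place5(Pt,q) if Pt[:,2].min()<0 or (Pt[:,2]==.006).all() else orig(Pt,BQ[c])
    F.place=pl
    f=lambda q:cost(q,I[c],K[c],blk+P,R[c])
    b=min((minimize(f,np.array([*BQ[c],p0]),method="Nelder-Mead",options=dict(initial_simplex=np.array([*BQ[c],p0])+np.vstack([np.zeros(4),np.diag([.008,.008,.08,.08])]),xatol=1e-5,fatol=1e-4)) for p0 in(-.12,0,.12)),key=lambda r:r.fun)
    print(c,b.x.round(4),round(b.fun,1),[round(f(np.r_[b.x[:3],p]),1) for p in(-.2,-.12,-.06,0,.06,.12,.2)])
E
python3 m4.py
```

```text
[ 0.40023635 -0.24965169  0.24985871] 28.8333
top [ 0.5565  0.0584  0.2841 -0.5522] 201.2 [np.float64(230.5), np.float64(236.6), np.float64(240.7), np.float64(244.2), np.float64(246.8), np.float64(249.1), np.float64(251.8)]
side [ 0.531   0.0417  0.7921 -0.3211] 287.3 [np.float64(308.4), np.float64(322.5), np.float64(327.6), np.float64(330.0), np.float64(331.4), np.float64(333.1), np.float64(334.1)]
```

View pics/c7.png

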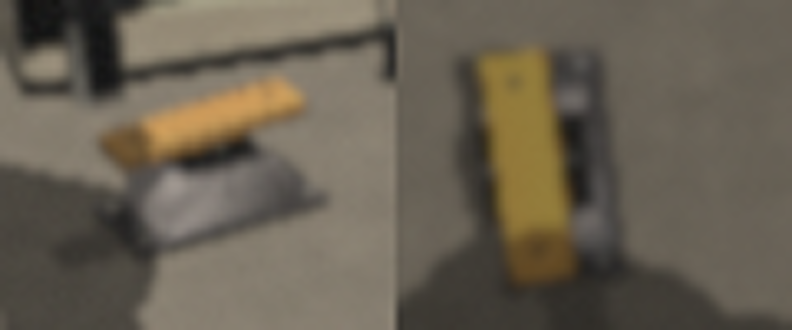

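The bar rests on the crown by itself. The fit was spoiled by the arm's shadow, so I redo it on a hue and saturation mask.

```bash
cat > m5.py <<'E'
import sys
from cell import bot
from fit import *
N=sys.argv[1]
P=np.vstack([box(.12,.034,-.006,.006)])
C0=dict(top=[.5469,.059,.152,0],side=[.5487,.0540,.155,0])
R=dict(top=(176,226,146,184),side=(146,182,190,232))
def pts(q,z=.057):
    cp,sp=np.cos(q[3]),np.sin(q[3]);Ry=np.array([[cp,0,-sp],[0,1,0],[sp,0,cp]])
    c,s=np.cos(q[2]),np.sin(q[2]);Rz=np.array([[c,-s,0],[s,c,0],[0,0,1]])
    return P@(Rz@Ry).T+[q[0],q[1],z]
for c in("top","side"):
    k=bot.calibration(c);im=np.load(f"pics/{c[0]}{N}.npy");r0,r1,c0,c1=R[c];h,w=r1-r0,c1-c0
    t=im[r0:r1,c0:c1].astype(float);sat=(t[...,0]-t[...,2])/(t.max(2)+1)  # yellowness
    m=np.clip((sat-.22)/(.52-.22),0,1)
    n,l,st,_=cv2.connectedComponentsWithStats((m>.3).astype(np.uint8));b=1+st[1:,4].argmax();m=m*cv2.dilate((l==b).astype(np.uint8),np.ones((3,3)))
    def ren(q):
        uv=(proj(k,pts(q))-[c0,r0]+.5)*SS-.5;lab=np.zeros((h*SS,w*SS),np.float32)
        cv2.fillConvexPoly(lab,np.round(cv2.convexHull(uv.astype(np.float32))*16).astype(np.int32),1,shift=4)
        return cv2.GaussianBlur(cv2.resize(lab,(w,h),interpolation=cv2.INTER_AREA),(0,0),.6)
    f=lambda q:((ren(q)-m)**2).sum()
    res=[]
    for p0 in(-.1,0,.1):
        q0=np.array(C0[c]);q0[3]=p0
        res.append(minimize(f,q0,method="Nelder-Mead",options=dict(initial_simplex=q0+np.vstack([np.zeros(4),np.diag([.006,.006,.06,.06])]),xatol=1e-5,fatol=1e-4,maxiter=800)))
    b=min(res,key=lambda r:r.fun)
    print(c,"xyyaw,pitch",b.x.round(4),round(b.fun,2),"mask px",m.sum().round(1))
    for pp in(-.2,-.12,-.06,0,.06,.12):
        g=minimize(lambda a:f(np.r_[a,pp]),b.x[:3],method="Nelder-Mead",options=dict(initial_simplex=b.x[:3]+np.vstack([np.zeros(3),np.diag([.004,.004,.05])])));print("  ",pp,round(g.fun,2),g.x.round(4))
    o=np.hstack([m,ren(b.x)]);cv2.imwrite(f"pics/m{N}{c}.png",cv2.resize((o*255).astype(np.uint8),None,fx=8,fy=8,interpolation=0))
E
python3 m5.py 7
```

```text
top xyyaw,pitch [0.5459 0.0579 0.1274 0.1515] 13.7 mask px 411.3
   -0.2 16.55 [0.5464 0.0578 0.202 ]
   -0.12 14.79 [0.5459 0.0579 0.1774]
   -0.06 14.17 [0.546  0.058  0.1735]
   0 14.04 [0.5454 0.0581 0.1585]
   0.06 13.88 [0.5457 0.058  0.1485]
   0.12 13.87 [0.5457 0.0579 0.1346]
side xyyaw,pitch [ 0.5508  0.0571  0.3464 -0.0413] 5.83 mask px 201.2
   -0.2 23.85 [0.5506 0.0563 0.5782]
   -0.12 9.77 [0.5506 0.0564 0.4639]
   -0.06 5.97 [0.5508 0.0569 0.3763]
   0 6.99 [0.5507 0.0568 0.2963]
   0.06 10.78 [0.5509 0.0571 0.1644]
   0.12 13.62 [0.5507 0.0572 0.0318]
```

```bash
python3 - <<'E'
import cv2,numpy as np
a=cv2.imread("pics/m7side.png");
im=np.load("pics/s7.npy")[146:182,190:232];
im=cv2.resize(im[:,:,::-1],None,fx=16,fy=16,interpolation=cv2.INTER_CUBIC)
cv2.imwrite("pics/v7.png",im);cv2.imwrite("pics/v7m.png",a)
E
sed -e 's/top=(176,226,146,184),side=(146,182,190,232)/top=(176,226,196,230),side=(178,206,202,252)/' -e 's/z=.057/z=.006/' -e 's/C0=.*/C0=dict(top=[.5478,-.1184,.152,0],side=[.5495,-.1204,.152,0])/' m5.py > m6.py; python3 m6.py 4
```

```text
top xyyaw,pitch [ 0.5475 -0.1166  0.1419  0.1363] 1.61 mask px 351.2
   -0.2 2.32 [ 0.548  -0.1165  0.173 ]
   -0.12 1.7 [ 0.5478 -0.1166  0.1662]
   -0.06 1.6 [ 0.5478 -0.1166  0.1595]
   0 1.63 [ 0.5476 -0.1167  0.1525]
   0.06 1.65 [ 0.5474 -0.1166  0.1469]
   0.12 1.65 [ 0.5476 -0.1166  0.1414]
side xyyaw,pitch [ 0.5507 -0.1164  0.2045 -0.0395] 4.98 mask px 243.1
   -0.2 20.48 [ 0.5492 -0.1165  0.4255]
   -0.12 8.02 [ 0.5504 -0.1163  0.3253]
   -0.06 4.88 [ 0.5508 -0.1166  0.2491]
   0 6.5 [ 0.5507 -0.1162  0.1699]
   0.06 9.96 [ 0.5511 -0.1162  0.083 ]
   0.12 12.46 [ 0.5509 -0.1158 -0.015 ]
```

View pics/v7.png

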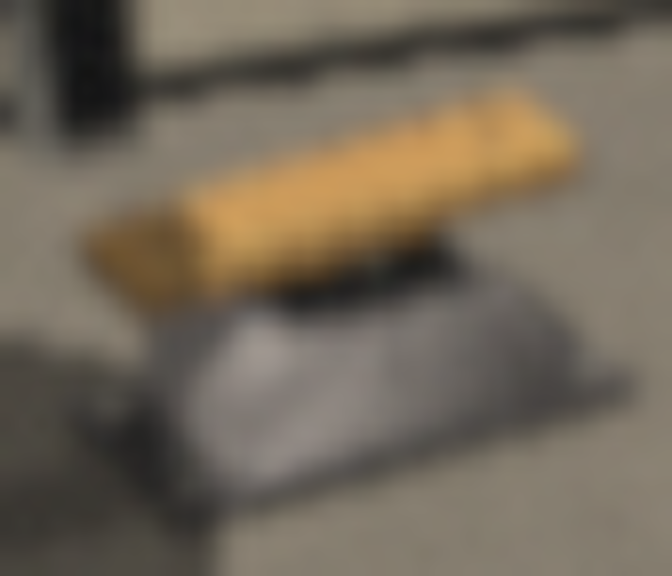

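View pics/v7m.png

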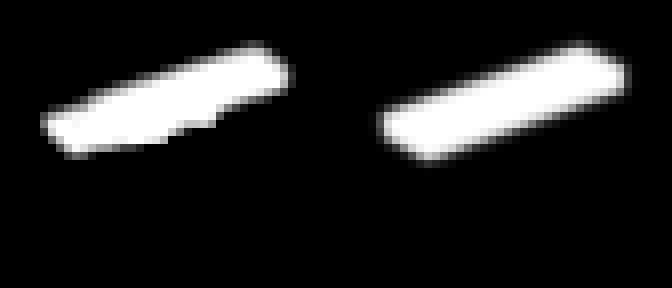

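```bash
python3 - <<'E'
from h import *
bot.goto_joints([1.204, 0.326, -0.193, 1.052, 0, 1.437])
bot.wait(.2)
snap("side","s8");snap("top","t8");print(bot.read_clock())
E
python3 m5.py 8
python3 - <<'E'
import numpy as np,cv2
a=np.load("pics/s8.npy")[146:182,190:232];b=np.load("pics/t8.npy")[178:221,146:184]
cv2.imwrite("pics/v8.png",np.hstack([cv2.resize(x[:,:,::-1],(390,400),interpolation=cv2.INTER_CUBIC) for x in(a,b)]))
E
```

```text
32.0583
top xyyaw,pitch [0.5459 0.0579 0.129  0.1508] 13.76 mask px 413.1
   -0.2 15.92 [0.5464 0.058  0.203 ]
   -0.12 14.47 [0.5461 0.0581 0.1831]
   -0.06 14.09 [0.546  0.0581 0.1779]
   0 13.94 [0.5458 0.0579 0.1585]
   0.06 13.87 [0.5457 0.058  0.1474]
   0.12 13.94 [0.5461 0.058  0.1292]
side xyyaw,pitch [ 0.5497  0.0573  0.2829 -0.0156] 4.53 mask px 209.1
   -0.2 26.94 [0.5458 0.0553 0.5472]
   -0.12 11.38 [0.5483 0.0563 0.441 ]
   -0.06 5.53 [0.5494 0.0571 0.3429]
   0 4.79 [0.5496 0.057  0.2554]
   0.06 7.39 [0.5494 0.0571 0.1474]
   0.12 10.13 [0.5492 0.0573 0.0131]
```

View pics/v8.png

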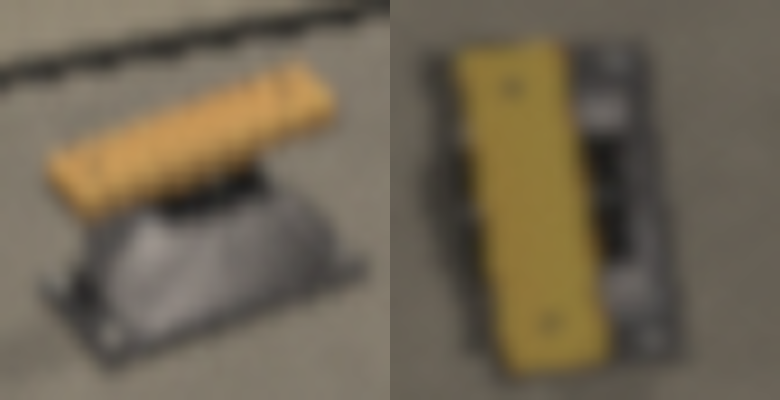

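```bash
python3 - <<'E'
from cell import bot
from fit import *
k=bot.calibration("side")
def sl(pts):
    a,b=proj(k,np.array(pts));a,b=[(p-[190,146])*[390/42,400/36] for p in(a,b)];return round((a[1]-b[1])/(b[0]-a[0]),3),a.round(),b.round()
for yaw in(.15,.17,.2):
  for p in(-.05,0,.05,.1):
    c,s=np.cos(yaw),np.sin(yaw)
    f=lambda x,y:[.5487+c*x*np.cos(p)-s*y,.054+s*x*np.cos(p)+c*y,.051+x*np.sin(p)]
    print(yaw,p,sl([f(-.06,-.017),f(.06,-.017)]))
  g=lambda x,y:[.5487+c*x-s*y,.054+s*x+c*y,.0]
  print("plate",sl([g(-.062,-.033),g(.062,-.033)]))
E
```

```text
0.15 -0.05 (np.float64(0.275), array([ 77., 212.]), array([339., 140.]))
0.15 0 (np.float64(0.336), array([ 77., 220.]), array([338., 132.]))
0.15 0.05 (np.float64(0.398), array([ 78., 228.]), array([338., 124.]))
0.15 0.1 (np.float64(0.459), array([ 79., 235.]), array([337., 117.]))
plate (np.float64(0.36), array([100., 373.]), array([366., 278.]))
0.17 -0.05 (np.float64(0.289), array([ 79., 213.]), array([338., 138.]))
0.17 0 (np.float64(0.35), array([ 79., 221.]), array([338., 130.]))
0.17 0.05 (np.float64(0.412), array([ 80., 229.]), array([337., 123.]))
0.17 0.1 (np.float64(0.475), array([ 81., 237.]), array([337., 115.]))
plate (np.float64(0.376), array([103., 374.]), array([366., 276.]))
0.2 -0.05 (np.float64(0.31), array([ 82., 215.]), array([337., 136.]))
0.2 0 (np.float64(0.372), array([ 82., 223.]), array([337., 128.]))
0.2 0.05 (np.float64(0.435), array([ 83., 231.]), array([336., 120.]))
0.2 0.1 (np.float64(0.499), array([ 84., 238.]), array([335., 113.]))
plate (np.float64(0.399), array([107., 376.]), array([365., 273.]))
```

```bash
cat > m7.py <<'E'
from cell import bot
from fit import *
k=bot.calibration("side")
def ren(P,roi):
    r0,r1,c0,c1=roi;h,w=r1-r0,c1-c0
    uv=(proj(k,P)-[c0,r0]+.5)*SS-.5;lab=np.zeros((h*SS,w*SS),np.float32)
    cv2.fillConvexPoly(lab,np.round(cv2.convexHull(uv.astype(np.float32))*16).astype(np.int32),1,shift=4)
    return cv2.GaussianBlur(cv2.resize(lab,(w,h),interpolation=cv2.INTER_AREA),(0,0),.6)
def slopes(m,cols):
    T=[];B=[]
    for c in cols:
        v=m[:,c];i=v.argmax();
        a=max(j for j in range(i) if v[j]<.5);T.append(a+(.5-v[a])/(v[a+1]-v[a]))
        i2=max(j for j in range(len(v)) if v[j]>=.5);B.append(i2+(v[i2]-.5)/(v[i2]-v[i2+1]))
    return np.polyfit(cols,T,1)[0].round(4),np.polyfit(cols,B,1)[0].round(4)
B=box(.12,.034,-.006,.006)
def pose(x,y,z,yaw,p):
    cp,sp=np.cos(p),np.sin(p);Ry=np.array([[cp,0,-sp],[0,1,0],[sp,0,cp]]);c,s=np.cos(yaw),np.sin(yaw);Rz=np.array([[c,-s,0],[s,c,0],[0,0,1]])
    return B@(Rz@Ry).T+[x,y,z]
def blue(im,roi):
    # blue channel relative to brightness; local bench=0, bar=1 by row-wise max
    t=im[roi[0]:roi[1],roi[2]:roi[3]].astype(float);return np.clip(((t[...,0]-t[...,2])-25)/(95-25),0,1.2)
for N,roi,(x,y,z) in((4,(178,206,202,252),(.5495,-.1204,.006)),(8,(146,182,190,232),(.549,.0555,.057))):
    im=np.load(f"pics/s{N}.npy");m=blue(im,roi);r=ren(pose(x,y,z,.155,0),roi)
    cc=np.where(r.max(0)>.9)[0];cT=list(range(cc[0]+3,cc[-1]-4))
    print(N,"measured",slopes(m,cT),"cols",cT[0],cT[-1],m.max().round(2))
    for yaw in(.14,.155,.18):
        for p in(-.04,0,.04,.08): print("   ",yaw,p,slopes(ren(pose(x,y,z,yaw,p),roi),cT))
E
python3 m7.py
```

```text
4 measured (np.float64(-0.3227), np.float64(-0.3272)) cols 12 36 1.2
    0.14 -0.04 (np.float64(-0.279), np.float64(-0.2849))
    0.14 0 (np.float64(-0.3178), np.float64(-0.3218))
    0.14 0.04 (np.float64(-0.357), np.float64(-0.3588))
    0.14 0.08 (np.float64(-0.3967), np.float64(-0.3957))
    0.155 -0.04 (np.float64(-0.2886), np.float64(-0.2925))
    0.155 0 (np.float64(-0.3278), np.float64(-0.3299))
    0.155 0.04 (np.float64(-0.368), np.float64(-0.3676))
    0.155 0.08 (np.float64(-0.4068), np.float64(-0.404))
    0.18 -0.04 (np.float64(-0.305), np.float64(-0.3059))
    0.18 0 (np.float64(-0.3443), np.float64(-0.3426))
    0.18 0.04 (np.float64(-0.3855), np.float64(-0.3816))
    0.18 0.08 (np.float64(-0.4261), np.float64(-0.4163))
8 measured (np.float64(-0.3118), np.float64(-0.3263)) cols 9 30 1.2
    0.14 -0.04 (np.float64(-0.2251), np.float64(-0.2336))
    0.14 0 (np.float64(-0.2638), np.float64(-0.2756))
    0.14 0.04 (np.float64(-0.3059), np.float64(-0.3141))
    0.14 0.08 (np.float64(-0.3469), np.float64(-0.356))
    0.155 -0.04 (np.float64(-0.2329), np.float64(-0.2417))
    0.155 0 (np.float64(-0.272), np.float64(-0.2846))
    0.155 0.04 (np.float64(-0.3148), np.float64(-0.3229))
    0.155 0.08 (np.float64(-0.3556), np.float64(-0.3648))
    0.18 -0.04 (np.float64(-0.2462), np.float64(-0.2565))
    0.18 0 (np.float64(-0.2871), np.float64(-0.2968))
    0.18 0.04 (np.float64(-0.3294), np.float64(-0.3381))
    0.18 0.08 (np.float64(-0.3715), np.float64(-0.3798))
```

Validated on the flat bar (where it reads 0), the edge-slope check gives a tilt of about 0.04 rad (2.3°, limit 0.12 rad). Yaw difference is under 1°, and the along-crest offset is about 1–3 mm. The fit did not change between 28.8 s and 32 s. The arm is clear, so I hand in.

```bash
python3 - <<'E'
from h import *
snap("side","s9")
a=np.load("pics/s8.npy")[146:182,190:232].astype(int);b=np.load("pics/s9.npy")[146:182,190:232].astype(int)
print(abs(a-b).mean(),bot.read_clock());bot.close_job()
E
```

```text
0.7515432098765432 32.1083
the job is handed in; nothing more can be done
```

The long bar is balanced by itself on the crown of the balance block, and I handed the job in at about 32 s of the 61 s allowed. `close_job` gives no verdict, so the result rests on my own camera checks.

I lifted the long bar from the centre pocket and stood it on edge on the bench. Then I let go of it, pushed it over flat and confirmed it lay at rest. I took it up again across its width, set it across the crest, released it and moved the arm clear.

Last checks:
- **Tilt:** about 0.04 rad (2.3°) against the limit of 0.12 rad. The edge-slope method read 0 on the flat bar.
- **Square to the block:** within about 0.01 rad by the top camera.
- **Along the crest line:** about 1–3 mm off the middle.
- **Steadiness:** the top-camera fit did not change over about 3 s.
- **Other bars:** both looked untouched in their pockets at the last tray view, before the final placing. I did not measure them again afterwards.

Three readings failed or disagreed:
- **Camera offset:** the two cameras disagree by 2–5 mm in absolute position. I relied on relative measurements within each camera to cancel this.
- **First fit after release:** the first pose fit after release gave nonsense, partly because of the arm's shadow, so I discarded it.
- **Side-camera outline fit:** it gave a yaw of about 0.28 rad, which does not match the top camera's value of 0.16 rad. It had shown the same bias on the flat bar, but less strongly, so I used the top-camera yaw and the edge slopes instead.

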